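# Take the buffing block out of the sliding-lid box

### The job

Slide the lid of the wooden box along its grooves until it is fully open, then lift the short buffing block out of the box and lower it into the steel dish, setting it down rather than dropping it. Leave the lid open, the nail clipper in the box, and the long buffing block on the table undisturbed.

Things in the scene. Friction and masses are not known exactly. Their poses are not given: they have to be found in the camera images.
- box: open-topped wooden box, fixed to the table, 108 (x) x 164 (y) x 50 (z) mm outside. Inside 96 (x) x 152 (y) mm, floor 6 mm above the table, side walls and the -y end wall 50 mm high and 6 mm thick, +y end wall 39 mm high. Origin: centre of the underside; x across, y along the grooves, toward the end over which the lid slides out, z up.
- lid (a joint): travel of the lid along the box's +y, in m: 0 closed, 0.148 fully open at its stop, where it stays in the last 10 mm of its grooves and hangs level beyond the box; it cannot come off. It starts between closed and 25 mm open and stays where it is left (slides with about 1.5 N of friction). The lid is a 5 mm plywood plate whose top is 45 mm above the table.
- lid_handle (a point): centre of the wooden grip bar on the lid: 50 mm long across the box (along box x), 12 mm thick (along box y), standing 28 mm up from the lid, from 45 to 73 mm above the table; this point is 59 mm above the table and moves with the lid; its axes are those of the box. The lid's free end is 14 mm beyond it.
- block_centre (a point): centre of the short rectangular buffing block, 28 (x) x 50 (y) x 16 (z) mm, loose on the floor of the box, its long side roughly along the box, in the front (+y) or the rear half of the box, under the closed lid
- clipper_centre (a point): centre of the nail clipper, 12 (x) x 65 (y) x 14 (z) mm, loose on the floor of the box in the other half; it is to stay there
- dish: round pressed steel dish, 102 mm across the rim, 18 mm high, flat bottom about 60 mm across and 2 mm thick inside sloping sides (the block then rests with its centre 10 to 18 mm above the table), loose on the table. Origin: centre of its underside.
- long_block: long four-sided buffing block, 26 (x) x 92 (y) x 26 (z) mm, lying loose on the table, a bystander. Origin: centre of its underside.

How it is judged (in metres and radians):
On the way, in this order (a step that is already met when the one before it is completed fails the run):
1. the lid is slid fully open (within 10 mm of its stop) with the block still in the box (value of joint lid above 0.138 m and z of block_centre in the frame of box below 0.03 m), for 0.2 s.
2. the block is lifted out, above the box's walls (z of block_centre in the frame of box above 0.06 m), for 0.1 s.
3. the block is lowered into the dish, still held by the fingers about 25 mm or less above where it will rest (horizontal distance between block_centre and dish below 0.03 m and z of block_centre in the frame of dish below 0.04 m and contact force between the fingers and block above 0.3 N), for 0.05 s.
At the end, for the whole second after the job is handed in: The short buffing block lies at rest in the steel dish, its centre within 25 mm of the dish's centre and less than 30 mm above the dish's underside; the dish stands level on the table (within 0.15 rad); the lid is still open (more than 0.12 m) (horizontal distance between block_centre and dish below 0.025 m and z of block_centre in the frame of dish below 0.03 m and angle between dish's own z axis and vertical below 0.15 rad and height (world z) of dish below 0.01 m and linear speed of each of block, dish below 0.02 m/s and value of joint lid above 0.12 m); the robot touches nothing.
It fails at once if the nail clipper is moved more than 30 mm (distance of clipper_centre from where it was at the start of the episode above 0.03 m).
It fails at once if the long buffing block is moved more than 30 mm (distance of long_block from where it was at the start of the episode above 0.03 m).
It also fails if it takes over 53 s, if anything falls off the work surface, if the arm or the gripper's body presses on something with over 40 N, if the wrist force passes 120 N, or if a joint passes its speed limit or range.

### The arm

A 6-joint arm with a two-finger parallel gripper is mounted at the origin on the work surface; the furniture and walls round the work are solid. World frame = base frame: x ahead of the robot, y to its left, z up, the work surface at z = 0. Lengths are in m, angles in degrees, forces in N, time in s.
With the tool pointing down it reaches from about 0.4 to 0.825 m from the base axis. Payload 7 kg.
Tool frame: the origin (TCP) lies on the centre line of the jaws, within the pads' length; the fingertips stand r.tip_reach ahead of it and the grasp point (between the pads) is the TCP (r.tip_reach is the distance from the TCP to the fingertips, in m); z points along the fingers, y is the line along which they close (so a half turn about z gives the same grasp; the last joint's range is limited). The gripper opens to 88 mm and grips with 3 to 60 N. Pads are 19 mm wide; open, the fingers measure 130 mm over their backs; the gripper's body (78 mm by 193 mm) begins 47 mm behind the grasp point.
Start: joints at [-57.519, 20.546, 0.682, 0, -70.136, -16.507], TCP at [0.186, -0.649, 0.246] pointing down, gripper open.
Joint ranges: [-176.03, 176.03], [-82.01, 121.73], [-58.28, 71.71], [-173.87, 95.51], [-174.79, -0.11], [-173.66, 173.66]. Speed limits (degrees/s): [136.94, 136.94, 172.46, 180, 180, 180].

### API

Orientations are given as [roll, pitch, yaw] about the fixed x, y, z axes, in that order (R = Rz(yaw) Ry(pitch) Rx(roll)).
In Python, from plant import sensors, cams, r gives the robot as it stands.
- The arm moves only by the tool drive_tool, never from a script. Its argument "rows" is a list of rows, each an object of numbers: "fingers": the gripper's target within -1 to 1 (fully open at 1, half-way at 0, shut at -1); "x", "y", "z": the shift along the tool's x, y, z in m; "spin": the turn about the tool's z in rad. A call has 1 to 10 rows; each row is the pose to reach, as a shift and turn from the pose commanded when the call began, along the tool's axes at that moment; what a row does not reach only later rows make up. A row lasts 1/8 s, in which the tool goes at most 62.5 mm and 10.7 degrees, less where a joint would pass 70% of its speed; a pose out of reach is approached as far as the arm can. A call with a gripper value outside its range is refused whole. The fingers move at their own pace and stop on an object; "newtons" is the grip in N (left out, the last holds). Time passes only in rows, so rows that repeat a pose let the fingers close. It gives the time, the measured TCP pose, the force, the opening and the grip force at its end, in the units of the state.
- sensors.get_state(): the state, without advancing time (a new reading comes with each control period).
- cams.capture(name): name is "side" or "top" or "wrist"; returns a dict with "pixels" (480x640x3 uint8, red, green, blue), "intrinsics" (3x3 intrinsics, pixels), "eye" and "orientation" of the camera in the world; the wrist camera has in their place "T_tool_cam" (4x4, takes a point from camera to tool coordinates, whose origin is the TCP and whose axes are the flange's). Camera axes: x right, y up, looking along -z (the intrinsics and any distortion apply to the point x, -y, -z); pixel columns grow to the right and rows downward; lengths in m; the calibration is good to about 2 mm. A picture is of the moment at which its call begins: read the wrist's pose just before it. There is no depth.
- r.close_job(): hands the job in; it is judged then, once.
The state is a dict: "time_s": time; "joints": joint angles; "qd": joint speeds; "joint_torque": joint torques, N m; "tcp_pos": TCP position; "eef_rot": TCP orientation; "contact_force": force on the tool from outside, world axes, zero at the start; "moment": the same for the moment, N m; "gripper_width": finger opening in m; "gripper_force": force on a finger pad.
Only numpy, scipy, OpenCV 4.12 (cv2) and the standard library are available. Lean on these libraries where they do the work, as an engineer would, in place of code of your own. Each camera call takes 0.05 s, during which the arm holds its last target. There are 200 camera calls.

## Working session

There is one attempt and no reset: what is moved stays moved. The work goes in short steps, Python scripts to look and compute and a tool call to move; the robot and the scene stay as the last step left them, time stands still between calls to the robot, and variables do not carry over. Pictures are saved under pics/ and viewed, at most 10 in all, crops included, and the job is handed in when it is done.

Besides the shell and the picture viewer there is one more tool, called after "Emit:" in YAML: its name, and indented under it one key for each argument. drive_tool: Moves the arm, as the interface text tells. Its arguments: {"type":"object","properties":{"rows":{"type":"array"},"newtons":{"type":"number"}},"required":["rows"]}

```bash
mkdir -p pics
cat > h.py <<'E'
import numpy as np, cv2
from scipy.spatial.transform import Rotation as R
from plant import sensors, cams, r
def snap(name,f):
    s=sensors.get_state(); c=cams.capture(name)
    cv2.imwrite('pics/'+f,c['pixels'][:,:,::-1]); 
    return s,c
def cam(c,s=None):
    K=np.array(c['intrinsics'])
    if 'T_tool_cam' in c:
        T=np.array(c['T_tool_cam']); Rt=R.from_euler('xyz',s['eef_rot'],degrees=True).as_matrix()
        return K,Rt@T[:3,:3],Rt@T[:3,3]+np.array(s['tcp_pos'])
    o=np.array(c['orientation'])
    M=o if o.shape==(3,3) else R.from_euler('xyz',o,degrees=True).as_matrix()
    return K,M,np.array(c['eye'])
def unproj(k,uv,z):
    K,M,e=k; d=np.linalg.inv(K)@[uv[0],uv[1],1]; d=M@(d*[1,-1,-1])
    return e+d*(z-e[2])/d[2]
def proj(k,p):
    K,M,e=k; q=(M.T@(np.array(p)-e))*[1,-1,-1]; q=K@q; return q[:2]/q[2]
E
python3 - <<'E'
from h import *
import pickle
for n in ['top','side','wrist']:
    s,c=snap(n,n+'0.png'); print(n,{k:v for k,v in c.items() if k!='pixels'}); pickle.dump((s,c),open(n+'0.pkl','wb'))
print(s, r.tip_reach)
E
```

```text
top {'intrinsics': array([[606.01935719,   0.        , 313.51372192],
       [  0.        , 606.01935719, 240.12450578],
       [  0.        ,   0.        ,   1.        ]]), 'eye': array([0.28333097, 0.21693483, 1.08939862]), 'orientation': array([  7.76017186,  -0.80266414, -88.8645819 ])}
side {'intrinsics': array([[435.87323973,   0.        , 312.83340205],
       [  0.        , 435.87323973, 241.45444624],
       [  0.        ,   0.        ,   1.        ]]), 'eye': array([ 0.46100619, -0.44238181,  0.61792861]), 'orientation': array([50.03299832, -0.63073182,  3.67744297])}
wrist {'intrinsics': array([[386.2017128 ,   0.        , 315.95156782],
       [  0.        , 386.2017128 , 241.49324578],
       [  0.        ,   0.        ,   1.        ]]), 'T_tool_cam': array([[-5.55684424e-04,  9.60502667e-01,  2.78270223e-01,
         7.56334864e-02],
       [ 9.99999808e-01,  4.57780852e-04,  4.16805604e-04,
        -8.98964989e-05],
       [ 2.72956114e-04,  2.78270402e-01, -9.60502738e-01,
        -1.39386075e-01],
       [ 0.00000000e+00,  0.00000000e+00,  0.00000000e+00,
         1.00000000e+00]])}
{'time_s': 0.1, 'joints': array([-5.75198444e+01,  2.05862602e+01,  6.38506295e-01, -1.61978481e-02,
       -7.01377632e+01, -1.65067652e+01]), 'qd': array([ 0.05216012, -0.02518254,  0.10369581,  0.13118856,  0.06783832,
       -0.01191589]), 'joint_torque': array([-8.29957389e-04, -5.84165168e+01,  2.93750310e+01,  7.01557383e+00,
        1.01311514e-02, -6.58659746e-05]), 'tcp_pos': array([ 0.18559969, -0.64854266,  0.24472938]), 'eef_rot': array([ 1.79913681e+02, -9.69953300e-03, -1.64032117e+02]), 'contact_force': array([ 0.54423784, -0.30002677, -0.27003413]), 'moment': array([-0.00652843, -0.01709199,  0.05581358]), 'gripper_force': 0.0, 'gripper_width': 0.0874586642140556} 0.019
```

View pics/top0.png

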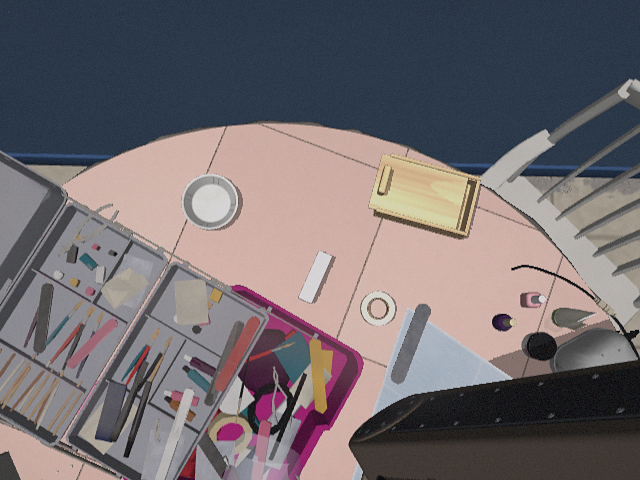

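View pics/side0.png

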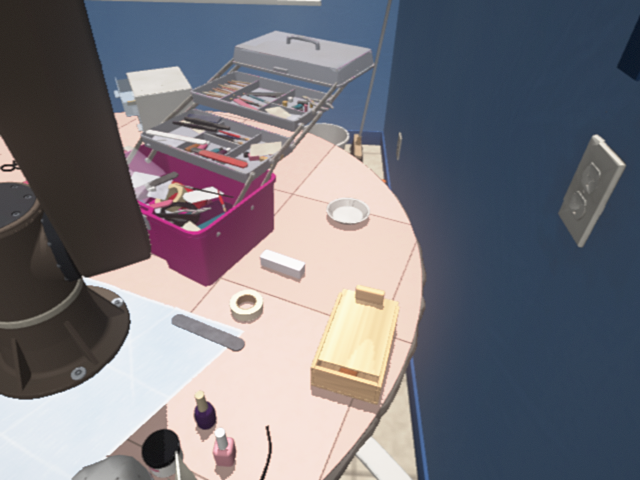

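The top view shows the box around (425,196) with its grip bar at (384,180) on the left. The dish is at (210,202) and the long block at (316,276). The lid is slightly open, with the gap at the right end. Next I'll enlarge the box and dish.

Run:
```python
import cv2,numpy as np
a=cv2.imread('pics/top0.png')
b=cv2.resize(a[145:245,360:490],None,fx=6,fy=6,interpolation=cv2.INTER_CUBIC)
cv2.imwrite('pics/boxcrop.png',b)
from h import *
import pickle
s,c=pickle.load(open('top0.pkl','rb'));k=cam(c)
for n,uv,z in [('dish',(210.5,202),.018),('handle',(384,180),.073),('c1',(385,156),.05),('c2',(480,182),.05),('c3',(470,237),.05),('c4',(370,207),.05),('lb',(316,276),.026)]:
    print(n,unproj(k,uv,z).round(4))
```

```text
dish [0.4947 0.3911 0.018 ]
handle [0.529  0.0864 0.073 ]
c1 [0.578  0.0818 0.05  ]
c2 [ 0.5349 -0.0859  0.05  ]
c3 [ 0.4366 -0.0668  0.05  ]
c4 [0.4858 0.1077 0.05  ]
lb [0.365  0.1993 0.026 ]
```

View pics/boxcrop.png

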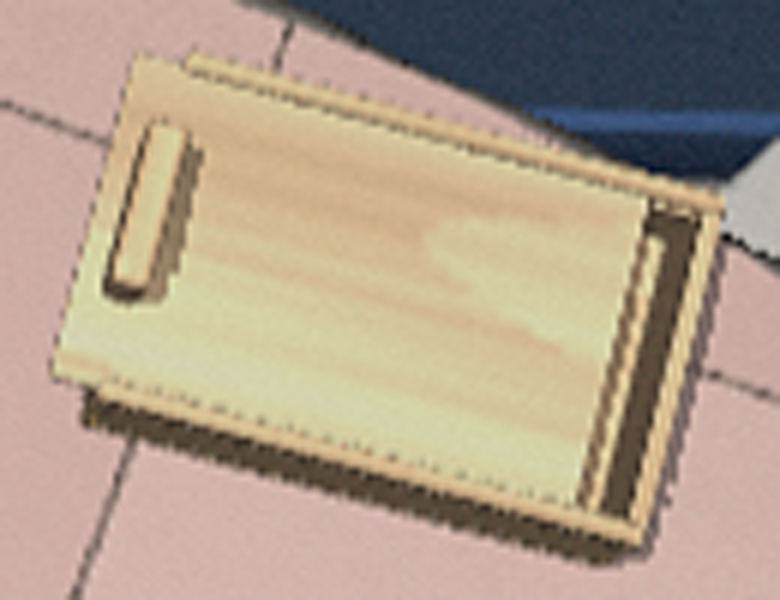

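Run:
```python
from h import *
import pickle
s,c=pickle.load(open('top0.pkl','rb'));k=cam(c)
f=lambda u,v:((u+.5)/6-.5+360,(v+.5)/6-.5+145)
W=[unproj(k,f(*p),.05)[:2] for p in [(190,55),(723,198),(640,545),(100,388)]]
M=[(.054,.082),(.054,-.082),(-.054,-.082),(-.054,.082)]
T=np.mean(W,0); W=np.array(W);M=np.array(M)
H=(M).T@(W-T); th=np.arctan2(H[0,1]-H[1,0],H[0,0]+H[1,1])
Rz=np.array([[np.cos(th),-np.sin(th)],[np.sin(th),np.cos(th)]])
print('box',T,np.degrees(th),'resid mm',((W-T)@Rz-M)*1e3)
for p in [(147,207)]:
    h=unproj(k,f(*p),.073)[:2]; print('handle',h,'in box',(h-T)@Rz)
np.savez('box.npz',T=T,th=th,Rz=Rz)
# dish
a=c['pixels'].astype(int)
crop=cv2.resize(a[165:240,170:250].astype(np.uint8)[:,:,::-1],None,fx=6,fy=6); 
hsv=cv2.cvtColor(c['pixels'],cv2.COLOR_RGB2HSV)[165:240,170:250]
m=(hsv[...,1]<40).astype(np.uint8); n,l,st,ce=cv2.connectedComponentsWithStats(m); i=1+np.argmax(st[1:,4]); print(st[i],ce[i])
ct=max(cv2.findContours((l==i).astype(np.uint8),0,1)[0],key=len); e=cv2.fitEllipse(cv2.convexHull(ct));print(e)
u=(e[0][0]+170,e[0][1]+165); print(u,unproj(k,u,.018))
print([np.linalg.norm(unproj(k,(u[0]+d,u[1]),.018)-unproj(k,u,.018)) for d in (28,)])
# side check
s2,c2=pickle.load(open('side0.pkl','rb'));k2=cam(c2)
print('side handle',proj(k2,[*h,.073]),'dish',proj(k2,unproj(k,u,.018)), [proj(k2,[*w,.05]).round(0) for w in W])
```

```text
box [0.51164085 0.00526479] -14.561867887066908 resid mm [[-1.99189187 -0.8169511 ]
 [-0.77473746  1.32628424]
 [ 0.43932296  0.39304418]
 [ 2.32730637 -0.90237732]]
handle [0.53064053 0.08622984] in box [-0.0019673   0.08314119]
[  11    8   57   57 2561] [39.31472081 36.09254198]
((39.36421203613281, 36.07306671142578), (56.20155715942383, 57.58586883544922), 57.94292449951172)
(209.3642120361328, 201.07306671142578) [0.49631996 0.39323482 0.018     ]
[np.float64(0.050198953554841705)]
side handle [369.31144187 289.29971832] dish [347.85672265 210.07201468] [array([398., 307.]), array([380., 387.]), array([311., 367.]), array([341., 293.])]
```

```bash
python3 - <<'E'
from h import *
import pickle
s,c=pickle.load(open('top0.pkl','rb'));k=cam(c)
s2,c2=pickle.load(open('side0.pkl','rb'));k2=cam(c2)
for n,uv in [('chair',(492,178)),('chair2',(628,85)),('cup',(540,345)),('grey',(590,350))]:
  for z in (-.3,0,.1,.2,.3):
    p=unproj(k,uv,z); print(n,p.round(3),proj(k2,p).round(0))
E
python3 - <<'E'
import cv2,numpy as np
a=cv2.imread('pics/side0.png')[240:,60:500];b=cv2.imread('pics/wrist0.png')[::1,::1]
b=cv2.resize(b,(360,270)); o=np.zeros((270,800,3),np.uint8); o[:240,:440]=a; o[:,440:]=b
cv2.imwrite('pics/mix.png',o)
E
```

```text
chair [ 0.63  -0.216 -0.3  ] [413. 569.]
chair [ 0.555 -0.123  0.   ] [386. 429.]
chair [ 0.53  -0.092  0.1  ] [375. 370.]
chair [ 0.505 -0.06   0.2  ] [363. 302.]
chair [ 0.48  -0.029  0.3  ] [348. 225.]
chair2 [ 0.868 -0.551 -0.3  ] [659. 948.]
chair2 [ 0.742 -0.385  0.   ] [594. 700.]
chair2 [ 0.699 -0.33   0.1  ] [568. 601.]
chair2 [ 0.657 -0.275  0.2  ] [540. 491.]
chair2 [ 0.615 -0.219  0.3  ] [508. 370.]
cup [ 0.244 -0.318 -0.3  ] [175. 627.]
cup [ 0.252 -0.203  0.   ] [165. 471.]
cup [ 0.255 -0.164  0.1  ] [161. 405.]
cup [ 0.258 -0.126  0.2  ] [156. 332.]
cup [ 0.261 -0.087  0.3  ] [150. 247.]
grey [ 0.235 -0.432 -0.3  ] [144. 734.]
grey [ 0.245 -0.292  0.   ] [135. 548.]
grey [ 0.249 -0.245  0.1  ] [132. 472.]
grey [ 0.252 -0.198  0.2  ] [127. 386.]
grey [ 0.256 -0.152  0.3  ] [123. 289.]
```

View pics/mix.png

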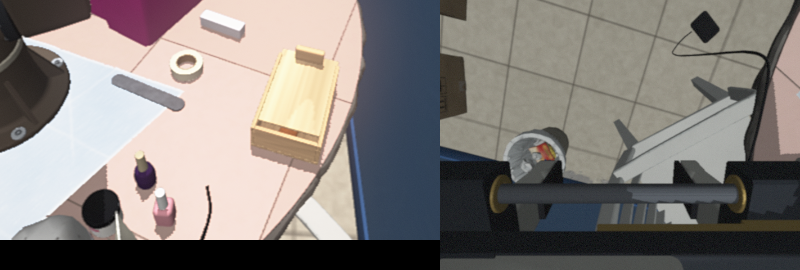

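The chair is below table height and the cup and bottles are low, so a path at z≈0.25 is clear. Moving over now.

Emit:
drive_tool:
  rows:
    - {"x":-0.04,"y":0.045,"spin":0.05,"fingers":1}
    - {"x":-0.08,"y":0.09,"spin":0.1,"fingers":1}
    - {"x":-0.12,"y":0.135,"spin":0.15,"fingers":1}
    - {"x":-0.16,"y":0.18,"spin":0.2,"fingers":1}
    - {"x":-0.2,"y":0.225,"spin":0.25,"fingers":1}
    - {"x":-0.24,"y":0.27,"spin":0.3,"fingers":1}
    - {"x":-0.28,"y":0.315,"spin":0.35,"fingers":1}
    - {"x":-0.32,"y":0.36,"spin":0.4,"fingers":1}
    - {"x":-0.36,"y":0.405,"spin":0.45,"fingers":1}
    - {"x":-0.4,"y":0.45,"spin":0.533,"fingers":1}

```text
invalid input
```

Emit:
drive_tool:
  rows:
    - {"fingers":1,"x":-0.04,"y":0.045,"z":0,"spin":0.05}
    - {"fingers":1,"x":-0.08,"y":0.09,"z":0,"spin":0.1}
    - {"fingers":1,"x":-0.12,"y":0.135,"z":0,"spin":0.15}
    - {"fingers":1,"x":-0.16,"y":0.18,"z":0,"spin":0.2}
    - {"fingers":1,"x":-0.2,"y":0.225,"z":0,"spin":0.25}
    - {"fingers":1,"x":-0.24,"y":0.27,"z":0,"spin":0.3}
    - {"fingers":1,"x":-0.28,"y":0.315,"z":0,"spin":0.35}
    - {"fingers":1,"x":-0.32,"y":0.36,"z":0,"spin":0.4}
    - {"fingers":1,"x":-0.36,"y":0.405,"z":0,"spin":0.45}
    - {"fingers":1,"x":-0.4,"y":0.45,"z":0,"spin":0.533}

```text
time_s: 1.4
tcp_pos: [0.4469, -0.1042, 0.2458]
eef_rot: [180.0, 0.0, 165.3]
contact_force: [1.3, -0.4, 0.4]
gripper_width: 0.0878
gripper_force: 0.0
```

Emit:
drive_tool:
  rows:
    - {"fingers":1,"x":-0.01,"y":0.055,"z":0.01,"spin":0}
    - {"fingers":1,"x":-0.02,"y":0.11,"z":0.03,"spin":0}
    - {"fingers":1,"x":-0.03,"y":0.165,"z":0.05,"spin":0}
    - {"fingers":1,"x":-0.033,"y":0.205,"z":0.05,"spin":0}
    - {"fingers":1,"x":-0.033,"y":0.205,"z":0.05,"spin":0}

```text
time_s: 2.02
tcp_pos: [0.5305, 0.0862, 0.1947]
eef_rot: [-180.0, -0.0, 165.6]
contact_force: [0.1, 0.3, -0.3]
gripper_width: 0.0877
gripper_force: 0.0
```

Run:
```python
from h import *
import pickle
s,c=snap('wrist','w1.png');k=cam(c,s);pickle.dump((s,c),open('w1.pkl','wb'))
b=np.load('box.npz');print(s['tcp_pos'],s['eef_rot'])
im=c['pixels'][:,:,::-1].copy()
hb=np.array([0.53064,0.08623])
for i in (-1,1):
  for j in (-1,1):
    p=proj(k,[*(hb+b['Rz']@[i*.025,j*.006]),.073]); cv2.circle(im,tuple(int(v) for v in p),3,(0,0,255),1)
cv2.imwrite('pics/w1m.png',im)
```

```text
[0.53053042 0.08620331 0.19468846] [-1.79952160e+02 -4.84547897e-02  1.65596049e+02]
```

View pics/w1m.png

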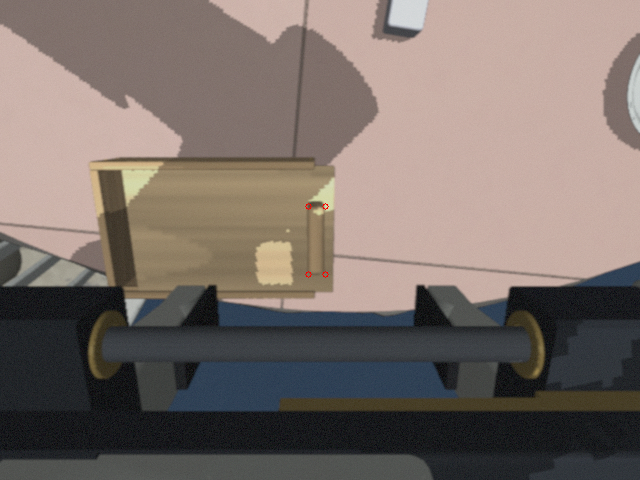

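The projected bar corners fall on the bar at (308–325, 205–275), so its position is confirmed. I'll descend and grip.

Emit:
drive_tool:
  rows:
    - {"fingers":1,"x":0,"y":0,"z":0.05,"spin":0}
    - {"fingers":1,"x":0,"y":0,"z":0.09,"spin":0}
    - {"fingers":1,"x":0,"y":0,"z":0.115,"spin":0}
    - {"fingers":1,"x":0,"y":0,"z":0.124,"spin":0}
    - {"fingers":-1,"x":0,"y":0,"z":0.124,"spin":0}
    - {"fingers":-1,"x":0,"y":0,"z":0.124,"spin":0}
    - {"fingers":-1,"x":0,"y":0,"z":0.124,"spin":0}
    - {"fingers":-1,"x":0,"y":0,"z":0.124,"spin":0}
    - {"fingers":-1,"x":0,"y":0,"z":0.124,"spin":0}
  newtons: 12

```text
time_s: 3.2
tcp_pos: [0.53, 0.084, 0.0719]
eef_rot: [180.0, 0.0, 165.4]
contact_force: [-0.5, 0.1, 0.4]
gripper_width: 0.043
gripper_force: 0.0
```

Emit:
drive_tool:
  rows:
    - {"fingers":-1,"x":0,"y":0,"z":0,"spin":0}
    - {"fingers":-1,"x":0,"y":0,"z":0,"spin":0}
    - {"fingers":-1,"x":0,"y":0,"z":0,"spin":0}
    - {"fingers":-1,"x":0,"y":0,"z":0,"spin":0}
    - {"fingers":-1,"x":0,"y":0,"z":0,"spin":0}

```text
time_s: 3.82
tcp_pos: [0.53, 0.084, 0.0715]
eef_rot: [180.0, 0.0, 165.4]
contact_force: [-0.2, 1.2, -1.0]
gripper_width: 0.0118
gripper_force: 12.0
```

Emit:
drive_tool:
  rows:
    - {"fingers":-1,"x":0,"y":0.008,"z":0,"spin":0}
    - {"fingers":-1,"x":0,"y":0.022,"z":0,"spin":0}
    - {"fingers":-1,"x":0,"y":0.037,"z":0,"spin":0}
    - {"fingers":-1,"x":0,"y":0.052,"z":0,"spin":0}
    - {"fingers":-1,"x":0,"y":0.067,"z":0,"spin":0}
    - {"fingers":-1,"x":0,"y":0.082,"z":0,"spin":0}
    - {"fingers":-1,"x":0,"y":0.097,"z":0,"spin":0}
    - {"fingers":-1,"x":0,"y":0.107,"z":0,"spin":0}
    - {"fingers":-1,"x":0,"y":0.115,"z":0,"spin":0}
    - {"fingers":-1,"x":0,"y":0.118,"z":0,"spin":0}

```text
time_s: 5.08
tcp_pos: [0.5594, 0.1985, 0.0715]
eef_rot: [-180.0, -0.0, 165.4]
contact_force: [-5.1, 0.5, 3.6]
gripper_width: 0.012
gripper_force: 12.0
```

Emit:
drive_tool:
  rows:
    - {"fingers":-1,"x":0,"y":0.003,"z":0,"spin":0}
    - {"fingers":-1,"x":0,"y":0.006,"z":0,"spin":0}
    - {"fingers":-1,"x":0,"y":0.009,"z":0,"spin":0}

```text
time_s: 5.45
tcp_pos: [0.5615, 0.2067, 0.0715]
eef_rot: [-180.0, -0.0, 165.4]
contact_force: [-5.2, -0.2, 3.7]
gripper_width: 0.012
gripper_force: 12.0
```

Emit:
drive_tool:
  rows:
    - {"fingers":-1,"x":0.001,"y":0.003,"z":0,"spin":0}
    - {"fingers":-1,"x":0.001,"y":0.006,"z":0,"spin":0}
    - {"fingers":-1,"x":0.001,"y":0.009,"z":0,"spin":0}
    - {"fingers":-1,"x":0.001,"y":0.009,"z":0,"spin":0}

```text
time_s: 5.95
tcp_pos: [0.5634, 0.2149, 0.0715]
eef_rot: [-179.9, 0.0, 165.4]
contact_force: [1.2, -6.1, -0.4]
gripper_width: 0.0117
gripper_force: 12.0
```

Emit:
drive_tool:
  rows:
    - {"fingers":-1,"x":0,"y":0.002,"z":0,"spin":0}
    - {"fingers":-1,"x":0,"y":0.004,"z":0,"spin":0}
    - {"fingers":-1,"x":0,"y":0.004,"z":0,"spin":0}

```text
time_s: 6.32
tcp_pos: [0.5633, 0.2151, 0.0713]
eef_rot: [-179.6, -0.1, 165.4]
contact_force: [1.6, -19.6, 5.4]
gripper_width: 0.0118
gripper_force: 12.0
```

Emit:
drive_tool:
  rows:
    - {"fingers":-1,"x":0,"y":-0.004,"z":0,"spin":0}
    - {"fingers":0.2,"x":0,"y":-0.004,"z":0,"spin":0}
    - {"fingers":0.2,"x":0,"y":-0.004,"z":0,"spin":0}
    - {"fingers":0.2,"x":0,"y":-0.004,"z":0,"spin":0}
    - {"fingers":0.2,"x":0,"y":-0.004,"z":0.0,"spin":0}
    - {"fingers":0.2,"x":0,"y":-0.004,"z":-0.02,"spin":0}
    - {"fingers":0.2,"x":0,"y":-0.004,"z":-0.06,"spin":0}
    - {"fingers":0.2,"x":-0.01,"y":-0.05,"z":-0.1,"spin":0}
    - {"fingers":0.2,"x":-0.02,"y":-0.1,"z":-0.13,"spin":0}
    - {"fingers":0.2,"x":-0.03,"y":-0.155,"z":-0.15,"spin":0}

```text
time_s: 7.58
tcp_pos: [0.5545, 0.0613, 0.2234]
eef_rot: [179.9, 0.1, 165.5]
contact_force: [1.4, -1.7, -0.6]
gripper_width: 0.0526
gripper_force: 0.0
```

Emit:
drive_tool:
  rows:
    - {"fingers":0.2,"x":-0.01,"y":-0.05,"z":0,"spin":0}
    - {"fingers":0.2,"x":-0.01,"y":-0.05,"z":0,"spin":0}
    - {"fingers":0.2,"x":-0.01,"y":-0.05,"z":0,"spin":0}

```text
time_s: 7.95
tcp_pos: [0.5514, 0.0112, 0.2216]
eef_rot: [180.0, 0.0, 165.4]
contact_force: [-0.3, -0.2, -0.8]
gripper_width: 0.0528
gripper_force: 0.0
```

Run:
```python
from h import *
import pickle
s,c=snap('wrist','w2.png');pickle.dump((s,c),open('w2.pkl','wb'));print(s['tcp_pos'],s['eef_rot'])
```

```text
[0.55143613 0.01122085 0.22162178] [1.79983040e+02 1.26170219e-02 1.65393524e+02]
```

View pics/w2.png

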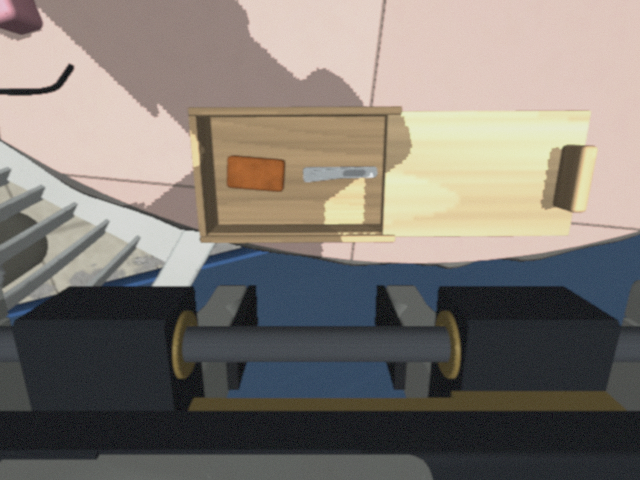

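The lid is fully open. The orange short block is in the rear half at about (256,174) and the clipper in the front half at about (340,173). I'll fit the block's pose to its silhouette.

Run:
```python
from h import *
import pickle, itertools
from scipy.optimize import minimize
s,c=pickle.load(open('w2.pkl','rb'));k=cam(c,s)
hsv=cv2.cvtColor(c['pixels'],cv2.COLOR_RGB2HSV)
m=((hsv[...,0]<14)&(hsv[...,1]>170)&(hsv[...,2]>60)).astype(np.uint8);m[:,:200]=0;m[:130]=0;m[220:]=0;m[:,300:]=0
ys,xs=np.nonzero(m);print(m.sum(),xs.min(),xs.max(),ys.min(),ys.max())
F=8
M=cv2.resize(m[130:220,200:300],None,fx=F,fy=F,interpolation=0)
b=np.load('box.npz');T,Rz,th=b['T'],b['Rz'],float(b['th'])
def sil(p):
    a=th+p[2];Q=np.array([[np.cos(a),-np.sin(a)],[np.sin(a),np.cos(a)]])
    pts=[proj(k,[*(np.array(p[:2])/1+Q@[i*.014,j*.025]),z]) for i in(-1,1) for j in (-1,1) for z in (.006,.022)]
    pts=(np.array(pts)-[200,130]+.5)*F
    h=cv2.convexHull(pts.astype(np.float32)).astype(np.int32); I=np.zeros_like(M);cv2.fillPoly(I,[h],1);return I
def cost(p): I=sil(p);return 1-(I&M).sum()/(I|M).sum()
p0=unproj(k,(xs.mean(),ys.mean()),.018)[:2]
res=minimize(cost,[*p0,0],method='Nelder-Mead',options=dict(initial_simplex=[[*p0,0],[p0[0]+.006,p0[1],0],[p0[0],p0[1]+.006,0],[*p0,.15]]))
p=res.x;print(res.fun,p,'yaw off deg',np.degrees(p[2]),'in box',(p[:2]-T)@Rz)
# box refit in the wrist view: inner/outer corners at z=.05
for uv in [(190,107),(203,241)]: print('rear corner in box',(unproj(k,uv,.05)[:2]-T)@Rz)
print('clip',(unproj(k,(340,173),.02)[:2]-T)@Rz, 'long block etc; tcp',(s['tcp_pos'][:2]-T)@Rz)
```

```text
1317 228 283 157 189
0.33866867526598243 [ 0.50016606 -0.03137437 -0.00568001] yaw off deg -0.32544067830328427 in box [-0.00189417 -0.03834724]
rear corner in box [-0.0550813  -0.08040108]
rear corner in box [ 0.05112017 -0.07929577]
clip [-0.00193952  0.0364706 ] long block etc; tcp [0.03701942 0.01577027]
```

Run:
```python
from h import *
import pickle
s,c=pickle.load(open('w2.pkl','rb'));k=cam(c,s)
hsv=cv2.cvtColor(c['pixels'],cv2.COLOR_RGB2HSV)
print(hsv[150:196:5,224:292:8].tolist()[4], [hsv[v,256].tolist() for v in range(150,196,4)])
m=((hsv[...,0]<16)&(hsv[...,1]>150)).astype(np.uint8);m[:,:200]=0;m[:145]=0;m[205:]=0;m[:,300:]=0
m=cv2.morphologyEx(m,cv2.MORPH_OPEN,np.ones((3,3)))
n,l,st,ce=cv2.connectedComponentsWithStats(m);i=1+np.argmax(st[1:,4]);print(st[i],ce[i])
ct=cv2.findContours((l==i).astype(np.uint8),0,1)[0][0];rr=cv2.minAreaRect(ct);print(rr)
b=np.load('box.npz');T,Rz=b['T'],b['Rz']
for z in(.014,.022):
  q=(np.array([unproj(k,u,z)[:2] for u in cv2.boxPoints(rr)])-T)@Rz; print(z,q.mean(0),q)
```

```text
[[18, 92, 163], [12, 169, 164], [13, 179, 165], [13, 180, 163], [13, 169, 164], [12, 171, 164], [12, 173, 167], [13, 174, 164], [18, 92, 166]] [[16, 93, 170], [16, 84, 169], [12, 162, 126], [13, 180, 157], [12, 176, 154], [13, 169, 164], [13, 171, 166], [12, 181, 162], [13, 171, 167], [12, 172, 163], [16, 98, 136], [17, 90, 162]]
[ 228  156   56   35 1715] [255.26472303 173.04023324]
((254.94827270507812, 173.12071228027344), (56.2217903137207, 31.142057418823242), 4.763641834259033)
0.014 [-0.00113817 -0.03881172] [[ 0.01039661 -0.06568782]
 [-0.01685671 -0.06160411]
 [-0.01276554 -0.01248008]
 [ 0.01467295 -0.01547488]]
0.022 [-0.00199979 -0.03756221] [[ 0.00926905 -0.06381866]
 [-0.01735593 -0.05982911]
 [-0.01335909 -0.01183765]
 [ 0.0134468  -0.01476341]]
```

Block centre is at world (0.5003, −0.0305), and the fitted top face is 27 x 48 mm, which matches the given size. I'll rotate the jaws across it and hover.

Emit:
drive_tool:
  rows:
    - {"fingers":-0.05,"x":0.005,"y":-0.007,"z":0,"spin":-0.18}
    - {"fingers":-0.05,"x":0.01,"y":-0.014,"z":0,"spin":-0.36}
    - {"fingers":-0.05,"x":0.015,"y":-0.02,"z":0,"spin":-0.54}
    - {"fingers":-0.05,"x":0.02,"y":-0.027,"z":0,"spin":-0.72}
    - {"fingers":-0.05,"x":0.025,"y":-0.034,"z":0,"spin":-0.9}
    - {"fingers":-0.05,"x":0.03,"y":-0.04,"z":0.02,"spin":-1.08}
    - {"fingers":-0.05,"x":0.035,"y":-0.047,"z":0.04,"spin":-1.26}
    - {"fingers":-0.05,"x":0.039,"y":-0.053,"z":0.06,"spin":-1.42}
    - {"fingers":-0.05,"x":0.039,"y":-0.053,"z":0.08,"spin":-1.487}
    - {"fingers":-0.05,"x":0.039,"y":-0.053,"z":0.08,"spin":-1.487}

```text
time_s: 9.25
tcp_pos: [0.4995, -0.0295, 0.1402]
eef_rot: [179.8, -0.1, -109.3]
contact_force: [0.1, -0.1, -0.0]
gripper_width: 0.041
gripper_force: 0.0
```

Run:
```python
from h import *
import pickle
s,c=snap('wrist','w3.png');pickle.dump((s,c),open('w3.pkl','wb'));print(s['tcp_pos'],s['eef_rot'],s['joints'],s['gripper_width'])
k=cam(c,s);im=c['pixels'][:,:,::-1].copy()
a=np.radians(-19.4);Q=np.array([[np.cos(a),-np.sin(a)],[np.sin(a),np.cos(a)]])
for i in(-1,1):
  for j in(-1,1): cv2.circle(im,tuple(int(v) for v in proj(k,[*(np.array([.5003,-.0305])+Q@[i*.014,j*.025]),.022])),3,(255,0,0),1)
# where tips are
Rt=R.from_euler('xyz',s['eef_rot'],degrees=True).as_matrix()
for q in [(0,.021,.019),(0,-.021,.019)]: cv2.circle(im,tuple(int(v) for v in proj(k,Rt@q+s['tcp_pos'])),3,(0,255,0),1)
cv2.imwrite('pics/w3m.png',im)
```

```text
[ 0.49950489 -0.02949143  0.14020207] [ 1.79845487e+02 -1.04972020e-01 -1.09312728e+02] [ 1.91493267e+01  9.90037829e+00 -2.91633484e+01 -1.78694948e-02
 -5.11225532e+01 -3.84509580e+01] 0.0410028894214479
```

View pics/w3m.png

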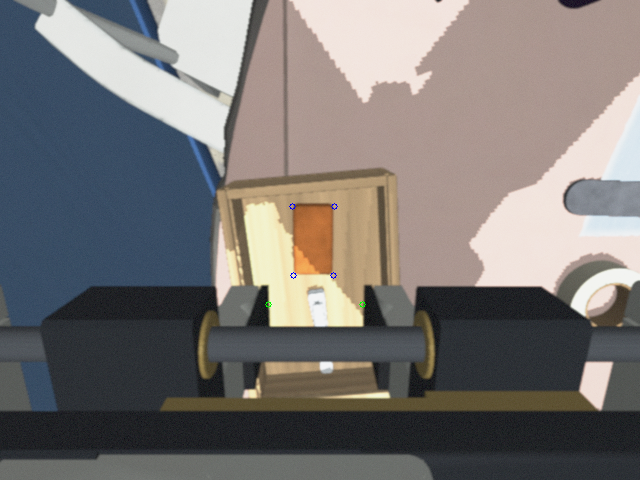

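The blue markers fall on the block's corners at (293–334, 205–275), and the fingers have clearance to the walls. Descending.

Emit:
drive_tool:
  rows:
    - {"fingers":-0.05,"x":0.001,"y":-0.001,"z":0.03,"spin":0}
    - {"fingers":-0.05,"x":0.001,"y":-0.001,"z":0.055,"spin":0}
    - {"fingers":-0.05,"x":0.001,"y":-0.001,"z":0.075,"spin":0}
    - {"fingers":-0.05,"x":0.001,"y":-0.001,"z":0.09,"spin":0}
    - {"fingers":-0.05,"x":0.001,"y":-0.001,"z":0.1,"spin":0}
    - {"fingers":-0.05,"x":0.001,"y":-0.001,"z":0.108,"spin":0}
    - {"fingers":-0.05,"x":0.001,"y":-0.001,"z":0.112,"spin":0}
    - {"fingers":-0.05,"x":0.001,"y":-0.001,"z":0.112,"spin":0}

```text
time_s: 10.3
tcp_pos: [0.5009, -0.0316, 0.0296]
eef_rot: [180.0, -0.0, -109.4]
contact_force: [-0.6, -0.5, -0.3]
gripper_width: 0.0415
gripper_force: 0.0
```

Emit:
drive_tool:
  rows:
    - {"fingers":-1,"x":0,"y":0,"z":0,"spin":0}
    - {"fingers":-1,"x":0,"y":0,"z":0,"spin":0}
    - {"fingers":-1,"x":0,"y":0,"z":0,"spin":0}
    - {"fingers":-1,"x":0,"y":0,"z":0,"spin":0}
    - {"fingers":-1,"x":0,"y":0,"z":0,"spin":0}
  newtons: 15

```text
time_s: 10.92
tcp_pos: [0.5011, -0.0315, 0.0299]
eef_rot: [-180.0, 0.0, -109.4]
contact_force: [-1.4, -0.2, 5.6]
gripper_width: 0.0281
gripper_force: 15.0
```

Emit:
drive_tool:
  rows:
    - {"fingers":-1,"x":0,"y":0,"z":-0.01,"spin":0}
    - {"fingers":-1,"x":0,"y":0,"z":-0.03,"spin":0}
    - {"fingers":-1,"x":0,"y":0,"z":-0.06,"spin":0}
    - {"fingers":-1,"x":0,"y":0,"z":-0.09,"spin":0}
    - {"fingers":-1,"x":0,"y":0,"z":-0.12,"spin":0}
    - {"fingers":-1,"x":0,"y":0,"z":-0.13,"spin":0}
    - {"fingers":-1,"x":0,"y":0,"z":-0.13,"spin":0}

```text
time_s: 11.8
tcp_pos: [0.5009, -0.0315, 0.16]
eef_rot: [-180.0, 0.1, -109.4]
contact_force: [-0.4, 0.6, -0.6]
gripper_width: 0.0274
gripper_force: 15.0
```

Block is held. Before moving to the dish I'll check how close the toolbox trays come to the gripper there.

Run:
```python
from h import *
import pickle
s,c=pickle.load(open('top0.pkl','rb'));k=cam(c)
s2,c2=pickle.load(open('side0.pkl','rb'));k2=cam(c2)
for uv in [(268,312),(178,262),(166,258),(78,200),(62,185)]:
  print(uv,[(unproj(k,uv,z).round(2).tolist(),proj(k2,unproj(k,uv,z)).round(0).tolist()) for z in (.1,.2,.3)])
def crop(n,r,f): 
    a=cv2.imread(n)[r[0]:r[1],r[2]:r[3]]; return cv2.resize(a,None,fx=f,fy=f)
a=crop('pics/side0.png',(20,260,120,380),1.5);b=crop('pics/top0.png',(130,370,0,280),1.4)
o=np.zeros((360,800,3),np.uint8);o[:a.shape[0],:a.shape[1]]=a;o[:b.shape[0],400:400+b.shape[1]]=b;cv2.imwrite('pics/trays.png',o)
```

```text
(268, 312) [([0.3, 0.28, 0.1], [254.0, 206.0]), ([0.3, 0.27, 0.2], [248.0, 165.0]), ([0.3, 0.26, 0.3], [242.0, 115.0])]
(178, 262) [([0.38, 0.43, 0.1], [298.0, 170.0]), ([0.37, 0.41, 0.2], [292.0, 134.0]), ([0.36, 0.38, 0.3], [285.0, 91.0])]
(166, 258) [([0.38, 0.45, 0.1], [302.0, 166.0]), ([0.37, 0.42, 0.2], [296.0, 130.0]), ([0.36, 0.4, 0.3], [289.0, 88.0])]
(78, 200) [([0.48, 0.6, 0.1], [343.0, 138.0]), ([0.46, 0.56, 0.2], [336.0, 106.0]), ([0.44, 0.52, 0.3], [329.0, 68.0])]
(62, 185) [([0.5, 0.62, 0.1], [352.0, 133.0]), ([0.48, 0.58, 0.2], [346.0, 102.0]), ([0.46, 0.54, 0.3], [338.0, 65.0])]
```

View pics/trays.png

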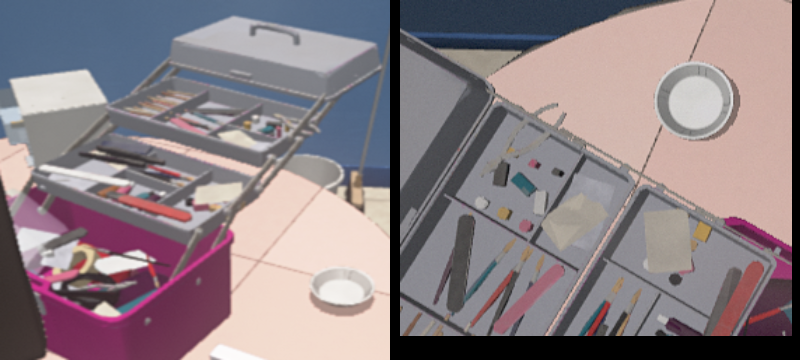

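The nearest tray edge is about 120 mm from the dish centre. I'll turn the gripper parallel to that edge, with the camera facing away from it, while moving over.

Emit:
drive_tool:
  rows:
    - {"fingers":-1,"x":-0.03,"y":0.011,"z":-0.01,"spin":-0.14}
    - {"fingers":-1,"x":-0.07,"y":0.025,"z":-0.02,"spin":-0.28}
    - {"fingers":-1,"x":-0.115,"y":0.042,"z":-0.02,"spin":-0.43}
    - {"fingers":-1,"x":-0.16,"y":0.058,"z":-0.02,"spin":-0.58}
    - {"fingers":-1,"x":-0.205,"y":0.074,"z":-0.02,"spin":-0.73}
    - {"fingers":-1,"x":-0.25,"y":0.091,"z":-0.02,"spin":-0.88}
    - {"fingers":-1,"x":-0.29,"y":0.105,"z":-0.02,"spin":-1.03}
    - {"fingers":-1,"x":-0.33,"y":0.12,"z":-0.02,"spin":-1.18}
    - {"fingers":-1,"x":-0.35,"y":0.127,"z":-0.02,"spin":-1.32}
    - {"fingers":-1,"x":-0.35,"y":0.127,"z":-0.02,"spin":-1.32}

```text
time_s: 13.05
tcp_pos: [0.4964, 0.3416, 0.1774]
eef_rot: [179.8, 0.0, -33.6]
contact_force: [-0.0, -0.6, -1.0]
gripper_width: 0.0276
gripper_force: 15.0
```

Run:
```python
from h import *
import pickle
s,c=snap('wrist','w4.png');k=cam(c,s);s2,c2=snap('side','s4.png')
pickle.dump((s,c),open('w4.pkl','wb'))
print(s['tcp_pos'],s['eef_rot'],s['joints'])
im=c['pixels'][:,:,::-1].copy()
for t in np.linspace(0,2*np.pi,24): 
    p=proj(k,[.4963+.051*np.cos(t),.3932+.051*np.sin(t),.018]); cv2.circle(im,tuple(int(v) for v in p),2,(0,0,255),-1)
o=np.zeros((400,800,3),np.uint8);o[:300,:400]=cv2.resize(im,(400,300));o[:300,400:]=cv2.resize(c2['pixels'][:,:,::-1],(400,300))
cv2.imwrite('pics/mix4.png',o)
```

```text
[0.49637233 0.34160843 0.17738288] [ 1.79824805e+02  2.85182602e-02 -3.36150971e+01] [ 5.30851592e+01  1.68691115e+01 -1.40239657e+01 -2.13872296e-02
 -5.92834707e+01  3.31074002e+00]
```

View pics/mix4.png

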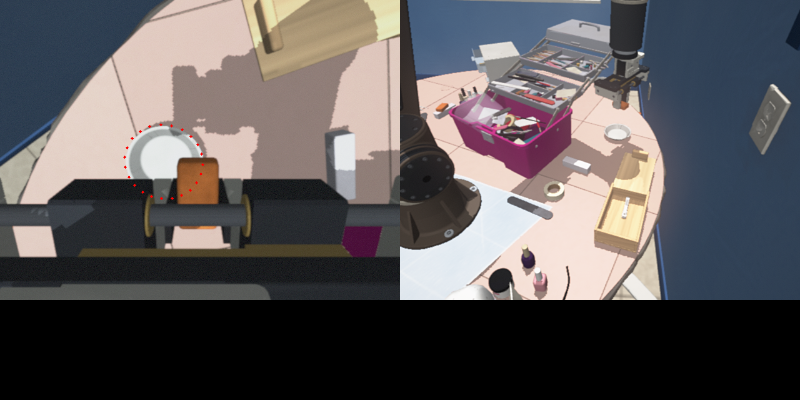

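The measured dish circle lies on the real rim, about 2 mm off. The gripper is clear of the trays. I'll move over the dish and descend.

Emit:
drive_tool:
  rows:
    - {"fingers":-1,"x":-0.015,"y":-0.02,"z":0,"spin":0}
    - {"fingers":-1,"x":-0.0285,"y":-0.04,"z":0,"spin":0}
    - {"fingers":-1,"x":-0.0285,"y":-0.0405,"z":0.03,"spin":0}
    - {"fingers":-1,"x":-0.0285,"y":-0.0405,"z":0.07,"spin":0}
    - {"fingers":-1,"x":-0.0285,"y":-0.0405,"z":0.105,"spin":0}
    - {"fingers":-1,"x":-0.0285,"y":-0.0405,"z":0.12,"spin":0}
    - {"fingers":-1,"x":-0.0285,"y":-0.0405,"z":0.127,"spin":0}
    - {"fingers":-1,"x":-0.0285,"y":-0.0405,"z":0.127,"spin":0}

```text
time_s: 14.15
tcp_pos: [0.4962, 0.3908, 0.0531]
eef_rot: [-180.0, -0.0, -33.7]
contact_force: [0.7, -0.0, 0.4]
gripper_width: 0.0279
gripper_force: 15.0
```

Emit:
drive_tool:
  rows:
    - {"fingers":-1,"x":0,"y":0,"z":0.006,"spin":0}
    - {"fingers":-1,"x":0,"y":0,"z":0.012,"spin":0}
    - {"fingers":-1,"x":0,"y":0,"z":0.017,"spin":0}
    - {"fingers":-1,"x":0,"y":0,"z":0.02,"spin":0}
    - {"fingers":-1,"x":0,"y":0,"z":0.02,"spin":0}

```text
time_s: 14.78
tcp_pos: [0.4958, 0.3901, 0.0323]
eef_rot: [180.0, 0.0, -33.7]
contact_force: [0.8, 0.2, -0.6]
gripper_width: 0.028
gripper_force: 15.0
```

Emit:
drive_tool:
  rows:
    - {"fingers":-1,"x":0,"y":0,"z":0.0015,"spin":0}
    - {"fingers":-1,"x":0,"y":0,"z":0.003,"spin":0}
    - {"fingers":-1,"x":0,"y":0,"z":0.0045,"spin":0}
    - {"fingers":-1,"x":0,"y":0,"z":0.0045,"spin":0}

```text
time_s: 15.28
tcp_pos: [0.4959, 0.3902, 0.0279]
eef_rot: [180.0, 0.0, -33.7]
contact_force: [0.4, 0.2, 0.4]
gripper_width: 0.0281
gripper_force: 15.0
```

Emit:
drive_tool:
  rows:
    - {"fingers":-1,"x":0,"y":0,"z":0.001,"spin":0}
    - {"fingers":-1,"x":0,"y":0,"z":0.0015,"spin":0}
    - {"fingers":-1,"x":0,"y":0,"z":0.0015,"spin":0}

```text
time_s: 15.65
tcp_pos: [0.4959, 0.3902, 0.0265]
eef_rot: [180.0, 0.0, -33.7]
contact_force: [0.3, -0.8, -0.2]
gripper_width: 0.0274
gripper_force: 15.0
```

Emit:
drive_tool:
  rows:
    - {"fingers":-0.28,"x":0,"y":0,"z":0,"spin":0}
    - {"fingers":-0.28,"x":0,"y":0,"z":0,"spin":0}
    - {"fingers":-0.28,"x":0,"y":0,"z":0,"spin":0}
    - {"fingers":-0.28,"x":0,"y":0,"z":0,"spin":0}

```text
time_s: 16.15
tcp_pos: [0.4959, 0.3902, 0.0266]
eef_rot: [180.0, 0.0, -33.7]
contact_force: [0.4, -1.0, 0.4]
gripper_width: 0.0313
gripper_force: 0.0
```

Emit:
drive_tool:
  rows:
    - {"fingers":-0.26,"x":0,"y":0,"z":-0.004,"spin":0}
    - {"fingers":-0.2,"x":0,"y":0,"z":-0.01,"spin":0}
    - {"fingers":-0.1,"x":0,"y":0,"z":-0.025,"spin":0}
    - {"fingers":0,"x":0,"y":0,"z":-0.06,"spin":0}
    - {"fingers":0,"x":0,"y":0,"z":-0.11,"spin":0}
    - {"fingers":0,"x":0.03,"y":0.04,"z":-0.15,"spin":0}
    - {"fingers":0,"x":0.03,"y":0.08,"z":-0.16,"spin":0}
    - {"fingers":0,"x":0.03,"y":0.1,"z":-0.16,"spin":0}
    - {"fingers":0,"x":0.03,"y":0.1,"z":-0.16,"spin":0}

```text
time_s: 17.27
tcp_pos: [0.465, 0.2896, 0.1885]
eef_rot: [-179.9, -0.0, -33.8]
contact_force: [0.6, 0.8, 1.3]
gripper_width: 0.0438
gripper_force: 0.0
```

Run:
```python
from h import *
s,c=snap('wrist','w5.png');k=cam(c,s);s2,c2=snap('side','s5.png')
hsv=cv2.cvtColor(c['pixels'],cv2.COLOR_RGB2HSV);m=((hsv[...,0]<16)&(hsv[...,1]>150)&(hsv[...,2]>60)).astype(np.uint8)
n,l,st,ce=cv2.connectedComponentsWithStats(m)
for i in range(1,n):
    if st[i,4]>150: print(st[i],ce[i],unproj(k,ce[i],.018))
o=np.zeros((300,800,3),np.uint8);o[:,:400]=cv2.resize(c['pixels'][:,:,::-1],(400,300));o[:,400:]=cv2.resize(c2['pixels'][:,:,::-1],(400,300))
cv2.imwrite('pics/mix5.png',o); print(s['tcp_pos'],s['time_s'],s['contact_force'])
```

```text
[ 182  230   36   57 1800] [199.55277778 257.66722222] [0.49558593 0.38754131 0.018     ]
[0.46497643 0.28956814 0.18845142] 17.275 [0.64145577 0.7528783  1.34420296]
```

View pics/mix5.png

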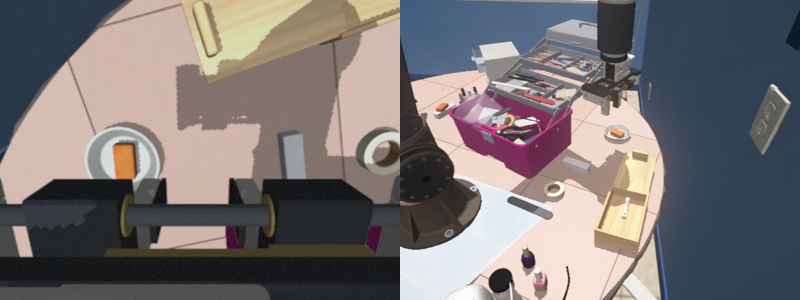

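The block lies in the dish at (125,160), near its centre. The lid is open, the clipper is still in the box, the long block is undisturbed and the arm is clear. Handing in.

```bash
python3 -c "
from plant import r
print(r.close_job())"
```

```text
the job is handed in; nothing more can be done
None
```

The job is handed in (no verdict was returned): the lid is fully open, the short block was set down near the centre of the steel dish, and the last pictures show the clipper still in the box and the long block where it was.

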